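# Seat a cartridge in the analyser dock and press its cover shut

### The job

Take the cartridge with the blue grip out of the rack, slide it upright into the slot of the white dock and press it down until it is fully home. Then put the black cover on the dock over the cartridge and press it down until it sits flush on the dock at both ends. Leave the other cartridges and everything else on the bench where they are.

Things in the scene. Friction and masses are not known exactly. Their poses are not given: they have to be found in the camera images.
- dock: White dock fixed to the bench, 200 (x) x 240 (y) x 90 mm high. Origin: centre of its underside; z up. The flat deck is at z = 90. In the middle of the deck is the vertical slot, 20 mm (x) x 114 mm (y), with 5 mm bevels at the mouth. Cartridge and cover may go in either way round.
- slot_mouth (a point): Centre of the slot's mouth, at deck height (dock z = 90); axes as the dock: slot thickness along x, length along y. Around it four round-topped steel lugs, radius 7, at x = +-25, y = +-60, stand 19 mm above the deck and locate the cover from inside with 4 mm play; outside them are two orange catches at y = +-76.
- slot_floor (a joint): How far the slot's stiff floor is pushed down, m; it stays where left. A cartridge let into the slot rests on it 9 to 12 mm too high; about 15 N on the cartridge pushes it to the hard stops at 0.012. Fully home: cartridge underside at dock z = 20, shoulders level with the deck, grip standing 30 mm above the deck.
- catch_a (a joint): How far the orange catch at dock y = +76 (34 x 14 mm, top up to 8 mm above the deck) has been pushed down, m: 0 up, 0.008 flush. The cover's end wall rests on it; about 7 N pushes it down and it stays.
- catch_b (a joint): The same for the catch at dock y = -76.
- cartridge_blue: Flat cartridge with a blue grip: white slab 16 mm thick (x), 110 mm long (y), 70 mm high, with a grip tab 12 (x) x 60 (y) x 30 mm centred on top: 100 mm high in all, 0.2 kg. Origin: centre of its underside; z up. Stands upright in the rack.
- blue_grip_top (a point): Centre of the top of the blue grip tab (cartridge z = 100).
- cartridge_yellow: Same cartridge with a yellow grip (same sizes and origin), standing in another rack slot. Not to be moved.
- cartridge_red: Same cartridge with a red grip (same sizes and origin), standing in another rack slot. Not to be moved.
- rack: Grey rack fixed to the bench, 210 (x) x 135 (y) x 45 mm high, with three slots 68 mm apart along x (slot length along y) that hold the cartridges upright, 35 mm deep; their undersides are 10 mm above the bench. It and the cover may be on either side of the dock. Origin: centre of its underside.
- cover: Black hollow cover, open below, 80 (x) x 150 (y) x 55 mm high, walls 4 mm (inside 72 x 142), 0.25 kg, with a white grip rib on top: 14 (x) x 70 (y) x 35 mm high. Standing on the bench. Origin: centre of its lower edge plane; z up. On the dock it first rests on the catches, up to 8 mm above the deck; fully down its origin is at dock z = 90 and its axes are along the dock's.
- cover_rib_top (a point): Centre of the top of the cover's rib (cover z = 90).
- beaker: Glass beaker, radius 32, 80 mm high; origin centre of underside. Not to be moved.
- jar: Amber jar with blue cap, radius 28, 75 mm high; origin centre of underside. Not to be moved.
- bottle: White bottle, radius 34, 170 mm high; origin centre of underside. Not to be moved.
- bottle2: Amber bottle, radius 34, 170 mm high; origin centre of underside. Not to be moved.
There are look-alikes about, which are no part of the job. Leave any purple look-alike of the cover alone.

How it is judged:
By the outcome, as a careful person would: the job done as asked, in the order asked, and still so for the second after the job is handed in, with the robot touching nothing.
It also fails if it takes over 69 s, if anything falls off the work surface, if the arm or the gripper's body presses on something with over 40 N, if the wrist force passes 120 N, or if a joint passes its speed limit or range.

### The arm

A 6-joint arm with a two-finger parallel gripper is mounted at the origin on the work surface. World frame = base frame: x ahead of the robot, y to its left, z up, the work surface at z = 0. Lengths are in m, angles in degrees, forces in N, time in s.
With the tool pointing down it reaches from about 0.3 to 0.775 m from the base axis. Payload 14.6 kg.
Tool frame: the origin (TCP) lies midway between the tips of the shut fingers; the grasp point (between the pads) lies 19 mm behind it; z points along the fingers, y is the line along which they close (so a half turn about z gives the same grasp; the last joint's range is limited). The gripper opens to 94 mm and grips with 3 to 60 N. Pads are 16 mm wide; open, the fingers measure 119 mm over their backs; the gripper's body (75 mm by 177 mm) begins 78 mm behind the grasp point.
Start: joints at [62.475, 17.183, 87.147, -0, 75.671, -3.816], TCP at [0.221, 0.504, 0.205] pointing down, gripper open.
Joint ranges: [-173.82, 173.82], [-45.26, 126.66], [13.44, 144.39], [-59.66, 239.66], [0, 175.72], [-146.38, 146.38]. Speed limits (degrees/s): [127.2, 127.2, 147.25, 180, 180, 180].

### API

Orientations are given as [roll, pitch, yaw] about the fixed x, y, z axes, in that order (R = Rz(yaw) Ry(pitch) Rx(roll)).
In Python, from rig import r gives the robot as it stands. Calls block until the motion is done:
- r.move_ptp(position, orientation): joint-space move of the TCP to a pose.
- r.move_straight(position, rotation=None, feed=0.15, stop_force=None): straight line of the TCP; rotation=None keeps the orientation; feed is the mean speed in m/s. With stop_force (N) it stops when the force on the tool has changed by that much, and returns True; else False.
- r.movej(angles): joint-space move.
- r.open_gripper() and r.close_gripper(): open the fingers fully, or close them until they stop; the grip force is fixed at half the most.
- r.sleep(seconds).
- r.solve_ik(position, orientation): joint angles nearest the present ones, or None.
- r.read_camera(name): name is "side" or "top" or "wrist"; returns a dict with "pixels" (400x640x3 uint8, red, green, blue), "intrinsics" (3x3 intrinsics, pixels), "dist" ([k1, k2, p1, p2, k3] as OpenCV has them; the pictures are not rectified), "eye" and "orientation" of the camera in the world. Camera axes: x right, y up, looking along -z (the intrinsics and any distortion apply to the point x, -y, -z); pixel columns grow to the right and rows downward; lengths in m; the calibration is good to about 2 mm. A picture is of the moment at which its call begins. There is no depth.
A pose or a line that the arm cannot do raises r.Unreachable and nothing moves.
- r.sign_off(): hands the job in; it is judged then, once.
Trained networks look in the newest picture that a camera, given by its name, has taken for a name from the list of things; names that differ only in an ending like _2 or _b are one class to them, and where a whole thing is asked for, a point or a joint stands for the part that bears it (a point fixed in the world has none). Each returns a list of dicts, best first, with "score" (0 to 1); they miss things now and then, are a little off and sometimes report something else, mostly with a low value. They report only what shows in the picture. A call takes as long as a camera call. They do not tell look-alikes from the thing itself.
- r.trace(query, camera): "mask" (400x640 bool, what is visible of it) and "at" ([row, column] in pixels, amid what is visible of it).
Readings, each from a call of its own:
- r.read_time(): time.
- r.read_q(): joint angles.
- r.read_joint_vel(): joint speeds.
- r.read_tau(): joint torques, N m.
- r.read_tcp_pos(): TCP position.
- r.read_tool_rot(): TCP orientation.
- r.read_wrist_force(): force on the tool from outside, world axes, zero at the start.
- r.read_ft_torque(): the same for the moment, N m.
- r.read_gripper_width(): finger opening in m.
- r.read_grip_force(): force on a finger pad.
Only numpy, scipy, OpenCV 4.12 (cv2) and the standard library are available. Lean on these libraries where they do the work, as an engineer would, in place of code of your own. Each camera call takes 0.05 s, during which the arm holds its last target. There are 200 camera calls.

## Working session

There is one attempt and no reset: what is moved stays moved. The work goes in short steps, each a Python script; the robot and the scene stay as the last script left them, time stands still between calls to the robot, and variables do not carry over. Pictures are saved under pics/ and viewed, at most 10 in all, crops included, and the job is handed in when it is done.

```bash
ls; mkdir -p pics; python3 - <<'E'
from rig import r
import cv2,numpy as np
ims=[]
for n in("side","top"):
    c=r.read_camera(n);print(n,c["intrinsics"],c["dist"],c["eye"],c["orientation"]);ims.append(c["pixels"])
    for q in["dock","cartridge_blue","cover","rack","slot_mouth","blue_grip_top","cover_rib_top"]:
        try:print(n,q,[(round(d["score"],2),np.round(d["at"]),int(d["mask"].sum())) for d in r.trace(q,n)][:4])
        except Exception as e:print(q,e)
for n,i in zip("st",ims):cv2.imwrite(f"pics/{n}0.png",i[:,:,::-1])
print(r.read_time())
E
```

```text
pics
side [[462.0481727    0.         331.27622524]
 [  0.         462.0481727  200.52767662]
 [  0.           0.           1.        ]] [0.02783039 0.         0.         0.         0.        ] [ 0.18744364 -1.44392065  1.13429594] [ 52.38358245   1.13651223 -16.42972541]
side dock [(0.89, array([195., 326.]), 3146), (0.51, array([163., 300.]), 926)]
side cartridge_blue [(0.39, array([150., 285.]), 101)]
side cover [(0.96, array([298., 360.]), 1585), (0.93, array([260., 287.]), 1292), (0.78, array([240., 335.]), 1176), (0.55, array([347., 321.]), 1932)]
side rack [(0.83, array([160., 298.]), 1143)]
side slot_mouth [(0.67, array([195., 329.]), 3119)]
side blue_grip_top [(0.45, array([162., 302.]), 942)]
side cover_rib_top [(0.86, array([300., 359.]), 1556), (0.81, array([343., 322.]), 1987), (0.63, array([241., 338.]), 1150), (0.62, array([254., 286.]), 1253)]
top [[512.80195114   0.         325.68776334]
 [  0.         512.80195114 199.20281705]
 [  0.           0.           1.        ]] [-0.08741727  0.          0.          0.          0.        ] [ 0.2934009  -0.16745195  1.66408146] [  8.54886233   0.54499497 -89.54674858]
top dock [(0.55, array([195., 287.]), 5263)]
top cartridge_blue [(0.69, array([216., 180.]), 223)]
top cover [(0.94, array([206., 448.]), 1219), (0.85, array([202., 369.]), 1269), (0.82, array([257., 492.]), 1480), (0.79, array([264., 380.]), 1248)]
top rack [(0.58, array([202., 188.]), 2042), (0.45, array([220., 181.]), 224)]
top slot_mouth [(0.66, array([191., 290.]), 5184)]
top blue_grip_top [(0.79, array([219., 180.]), 240)]
top cover_rib_top [(0.87, array([253., 490.]), 1447), (0.86, array([262., 379.]), 1223), (0.67, array([206., 445.]), 1315), (0.62, array([192., 308.]), 44)]
0.8
```

View pics/s0.png

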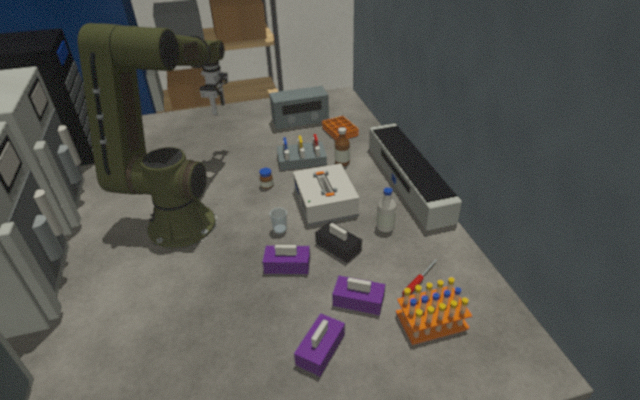

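View pics/t0.png

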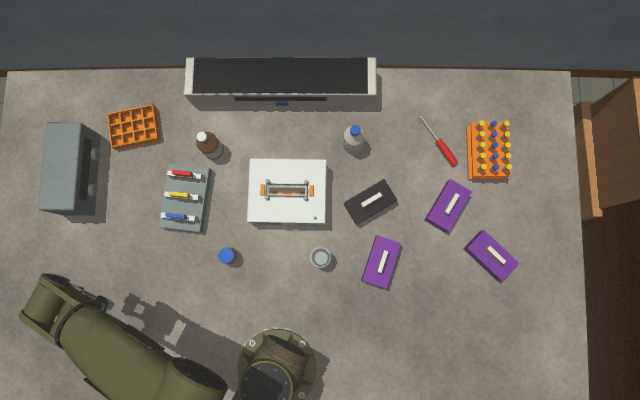

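```bash
cat > h.py <<'E'
from rig import r
import cv2,numpy as np
from scipy.spatial.transform import Rotation as R
def rot(o):return R.from_euler("xyz",o,degrees=True)
def rays(c,uv):
    p=cv2.undistortPoints(np.float64(uv).reshape(-1,1,2),c["intrinsics"],np.array(c["dist"],float))[:,0]
    return rot(c["orientation"]).apply(np.c_[p[:,0],-p[:,1],-np.ones(len(p))])
def plane(c,uv,z):
    d=rays(c,uv);e=np.array(c["eye"]);return (e+d*((z-e[2])/d[:,2])[:,None])
def proj(c,P):
    q=rot(c["orientation"]).inv().apply(np.atleast_2d(P)-c["eye"])*[1,-1,-1]
    return cv2.projectPoints(q,np.zeros(3),np.zeros(3),c["intrinsics"],np.array(c["dist"],float))[0][:,0]
def tri(cs,uvs):
    A=np.zeros((3,3));b=np.zeros(3)
    for c,uv in zip(cs,uvs):
        d=rays(c,[uv])[0];d/=np.linalg.norm(d);M=np.eye(3)-np.outer(d,d);A+=M;b+=M@c["eye"]
    return np.linalg.solve(A,b)
def save(c,n,s=1):cv2.imwrite(f"pics/{n}.png",c["pixels"][:,:,::-1])
def down(yaw):  # tool down, tool y axis along world angle yaw+... (see print)
    return [180,0,yaw]
E
python3 - <<'E'
from h import *
c=r.read_camera("wrist");t=r.read_tcp_pos();o=r.read_tool_rot()
print(t,o,c["intrinsics"],c["dist"]);Ri=rot(o).inv()
print("cam in tool",Ri.apply(np.array(c["eye"])-t),(Ri*rot(c["orientation"])).as_matrix().round(2))
print("tool y",rot(o).apply([0,1,0]))
k=r.read_camera("top")
for n,p,z in[("blue",(180,217),.11),("yellow",(182,197),.11),("red",(186,174),.11),("rack",(186,200),.045),("dock",(287,190),.09),("cover rib",(371,201),.09),("beaker",(320,258),.08),("jar",(227,256),.075),("bottle",(355,131),.17),("b2",(206,137),.17),("pur",(382,262),.09)]:
    P=plane(k,[p],z)[0];print(n,P.round(3),round(np.hypot(P[0],P[1]),3))
E
```

```text
[0.22114363 0.50357124 0.20544195] [-1.79999441e+02  1.29556494e-03  1.56291281e+02] [[314.25469063   0.         320.04599309]
 [  0.         314.25469063 201.51740029]
 [  0.           0.           1.        ]] [-0.06351883  0.          0.          0.          0.        ]
cam in tool [ 8.13384683e-02 -8.91397051e-05 -1.79276809e-01] [[-0.    0.96  0.28]
 [ 1.    0.   -0.  ]
 [-0.    0.28 -0.96]]
tool y [ 4.02087114e-01  9.15601416e-01 -9.74866806e-06]
blue [0.469 0.297 0.11 ] 0.555
yellow [0.531 0.294 0.11 ] 0.607
red [0.604 0.285 0.11 ] 0.668
rack [0.531 0.3   0.045] 0.61
dock [ 0.558 -0.03   0.09 ] 0.559
cover rib [ 0.525 -0.291  0.09 ] 0.601
beaker [ 0.348 -0.134  0.08 ] 0.374
jar [0.352 0.154 0.075] 0.384
bottle [ 0.726 -0.238  0.17 ] 0.764
b2 [0.706 0.212 0.17 ] 0.737
pur [ 0.337 -0.324  0.09 ] 0.468
```

```bash
cat >> h.py <<'E'
import pickle
E
python3 - <<'E'
from h import *
W={}
for n,x,y,yaw in[("rackA",.52,.34,180),("rackB",.52,.26,180),("dockA",.58,.02,180),("dockB",.58,-.08,180),("covA",.54,-.25,180),("covB",.54,-.33,180)]:
    try:
        r.move_ptp([x,y,.29],[180,0,yaw])
    except r.Unreachable as e: print(n,e);continue
    c=r.read_camera("wrist");W[n]=c;save(c,n)
    for q in {"r":["blue_grip_top","cartridge_blue"],"d":["dock","slot_mouth"],"c":["cover_rib_top","cover"]}[n[0]]:
        l=r.trace(q,"wrist");c[q]=l
        print(n,q,[(round(d["score"],2),np.round(d["at"]),int(d["mask"].sum())) for d in l][:4])
pickle.dump(W,open("w.pkl","wb"));print(r.read_time(),r.read_q())
a=np.vstack([np.hstack([W["rackA"]["pixels"],W["dockA"]["pixels"]]),np.hstack([W["dockB"]["pixels"],W["covA"]["pixels"]])])
cv2.imwrite("pics/m1.png",cv2.resize(a,(800,500),interpolation=cv2.INTER_AREA)[:,:,::-1])
E
```

```text
rackA blue_grip_top [(0.6, array([141., 298.]), 1432)]
rackA cartridge_blue [(0.93, array([137., 303.]), 1559), (0.41, array([164., 300.]), 8554)]
rackB blue_grip_top [(0.69, array([140., 362.]), 1440)]
rackB cartridge_blue [(0.68, array([139., 364.]), 1363)]
dockA dock [(0.63, array([148., 280.]), 32303)]
dockA slot_mouth [(0.96, array([148., 284.]), 32073)]
dockB dock [(0.64, array([134., 168.]), 7769), (0.61, array([150., 361.]), 32199), (0.59, array([ 12., 504.]), 1063)]
dockB slot_mouth [(0.8, array([151., 359.]), 32082), (0.25, array([ 93., 611.]), 1260)]
covA cover_rib_top [(0.96, array([55., 31.]), 5457), (0.94, array([164., 287.]), 6627), (0.79, array([154., 114.]), 8219), (0.72, array([ 36., 254.]), 5317)]
covA cover [(0.97, array([58., 29.]), 5439), (0.6, array([ 36., 252.]), 5425), (0.55, array([161., 292.]), 6552)]
covB cover_rib_top [(0.81, array([155., 168.]), 7824), (0.77, array([ 36., 315.]), 5104), (0.64, array([45., 70.]), 8175), (0.58, array([163., 348.]), 7071)]
covB cover [(0.92, array([47., 67.]), 8239), (0.86, array([161., 349.]), 7073), (0.62, array([ 35., 317.]), 5057), (0.6, array([152., 167.]), 7821)]
6.1417 [-3.46332549e+01  2.57195998e+01  6.44769290e+01  9.30880124e-03
  8.97865819e+01 -1.24720923e+02]
```

View pics/m1.png

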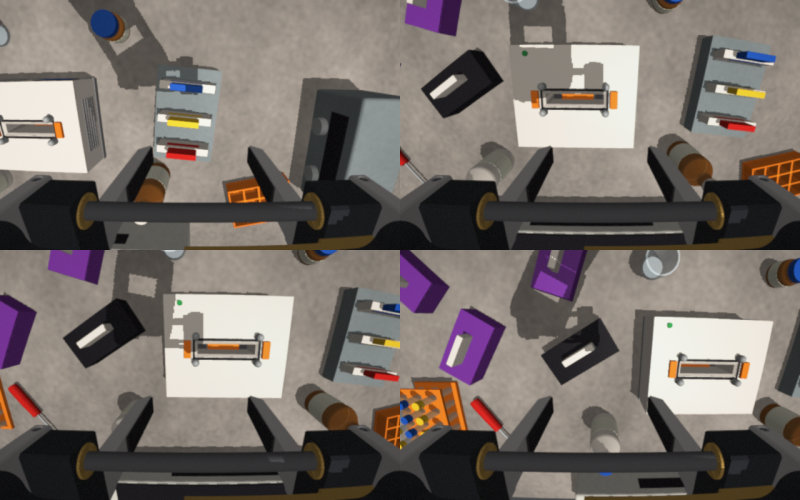

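```bash
cat > m.py <<'E'
from h import *
W=pickle.load(open("w.pkl","rb"))
def comps(c,mask,minA):
    n,l,s,ce=cv2.connectedComponentsWithStats(mask.astype(np.uint8))
    out=[]
    for i in range(1,n):
        if s[i,4]>=minA:
            rc=cv2.minAreaRect(cv2.findContours((l==i).astype(np.uint8),0,2)[0][0])
            b=cv2.boxPoints(rc);k=sorted([(b[0]-b[1],(b[0]+b[1])/2,(b[2]+b[3])/2),(b[1]-b[2],(b[1]+b[2])/2,(b[3]+b[0])/2)],key=lambda t:np.hypot(*t[0]))[0]
            e=sorted([k[1],k[2]],key=lambda p:p[0])
            out.append((ce[i],s[i,4],e,rc))
    return out
res={}
for n,c in W.items():
    I=c["pixels"].astype(int);hsv=cv2.cvtColor(c["pixels"],cv2.COLOR_RGB2HSV).astype(int);H,S,V=hsv[...,0],hsv[...,1],hsv[...,2]
    if n[0]=="r": m=c["cartridge_blue"][0]["mask"]; m=cv2.dilate(m.astype(np.uint8),np.ones((7,7)))>0; m&=(H>100)&(H<130)&(S>120);A=100
    if n[0]=="d": m=max(c["slot_mouth"],key=lambda d:d["mask"].sum())["mask"];m=cv2.dilate(m.astype(np.uint8),np.ones((41,41)))>0; m&=(H<20)&(S>150)&(V>120);A=60
    if n[0]=="c":
        t=[d for d in c["cover_rib_top"] if np.hypot(d["at"][0]-163,d["at"][1]-(287 if n=="covA" else 348))<15][0]
        m=cv2.dilate(t["mask"].astype(np.uint8),np.ones((3,3)))>0; m&=(S<60)&(V>120);A=60
    for k in comps(c,m,A):
        print(n,k[0].round(1),k[1],"ends",np.round(k[2],1).tolist(),"size",np.round(k[3][1],1))
        res.setdefault(n,[]).append(k)
pickle.dump(res,open("res.pkl","wb"))
for a,b in[("rackA","rackB"),("covA","covB")]:
    ka=max(res[a],key=lambda k:k[1]);kb=max(res[b],key=lambda k:k[1])
    for i in(0,1):print(a,"end",i,tri([W[a],W[b]],[ka[2][i],kb[2][i]]).round(4))
ka=sorted(res["dockA"],key=lambda k:k[0][0]);kb=sorted(res["dockB"],key=lambda k:k[0][0])
if len(ka)==len(kb):
    for p,q in zip(ka,kb):print("orange",tri([W["dockA"],W["dockB"]],[p[0],q[0]]).round(4))
tiles=[]
for n,u,v,w in[("rackA",298,141,100),("rackB",362,140,100),("dockA",277,156,160),("dockB",362,155,160),("covA",289,163,160),("covB",349,161,160)]:
    cr=W[n]["pixels"][v-w//4:v+w//4,u-w//2:u+w//2];print(n,"origin",u-w//2,v-w//4,"scale",400/w)
    tiles.append(cv2.resize(cr,(400,200),interpolation=cv2.INTER_CUBIC))
cv2.imwrite("pics/crops.png",np.vstack([np.hstack(tiles[i:i+2]) for i in(0,2,4)])[:,:,::-1])
E
python3 m.py
```

```text
rackA [296.8 140.3] 591 ends [[271.70001220703125, 138.10000610351562], [322.3999938964844, 142.6999969482422]] size [50.9 12.1]
rackB [367.9 139.6] 569 ends [[341.8999938964844, 136.8000030517578], [394.0, 142.60000610351562]] size [52.5 11. ]
dockA [215.4 158.8] 299 ends [[214.39999389648438, 144.6999969482422], [216.6999969482422, 172.3000030517578]] size [27.7 11.1]
dockA [341.3 160.1] 285 ends [[340.6000061035156, 173.1999969482422], [341.79998779296875, 146.8000030517578]] size [10.6 26.4]
dockA [283.8 154.2] 426 ends [[259.0, 154.0], [309.0, 154.0]] size [50.  8.]
dockB [299.4 158.2] 285 ends [[299.0, 145.0], [299.0, 172.0]] size [27. 10.]
dockB [425.1 160. ] 296 ends [[424.0, 173.3000030517578], [426.20001220703125, 146.6999969482422]] size [11.  26.7]
dockB [356.8 154.5] 402 ends [[332.0, 154.5], [382.0, 154.5]] size [ 7. 50.]
covA [284.  169.2] 661 ends [[260.5, 183.5], [308.0, 154.60000610351562]] size [12.3 55.6]
covA [289.3 198.1] 105 ends [[255.39999389648438, 214.8000030517578], [326.3999938964844, 179.8000030517578]] size [ 6.2 79.2]
covB [398.7 142. ] 115 ends [[386.70001220703125, 105.19999694824219], [402.70001220703125, 171.1999969482422]] size [67.9 24.2]
covB [350.8 169.2] 699 ends [[325.70001220703125, 183.89999389648438], [375.8999938964844, 154.5]] size [12.1 58.2]
covB [343.9 200.3] 140 ends [[308.79998779296875, 211.3000030517578], [391.79998779296875, 183.3000030517578]] size [17.4 87.6]
rackA end 0 [0.4681 0.2849 0.1026]
rackA end 1 [0.473  0.3432 0.1128]
covA end 0 [ 0.5467 -0.3229  0.0881]
covA end 1 [ 0.5097 -0.2632  0.0937]
orange [ 0.5539 -0.1048  0.0944]
orange [ 0.5573 -0.0291  0.0333]
orange [0.5558 0.0466 0.0946]
rackA origin 248 116 scale 4.0
rackB origin 312 115 scale 4.0
dockA origin 197 116 scale 2.5
dockB origin 282 115 scale 2.5
covA origin 209 123 scale 2.5
covB origin 269 121 scale 2.5
```

View pics/crops.png

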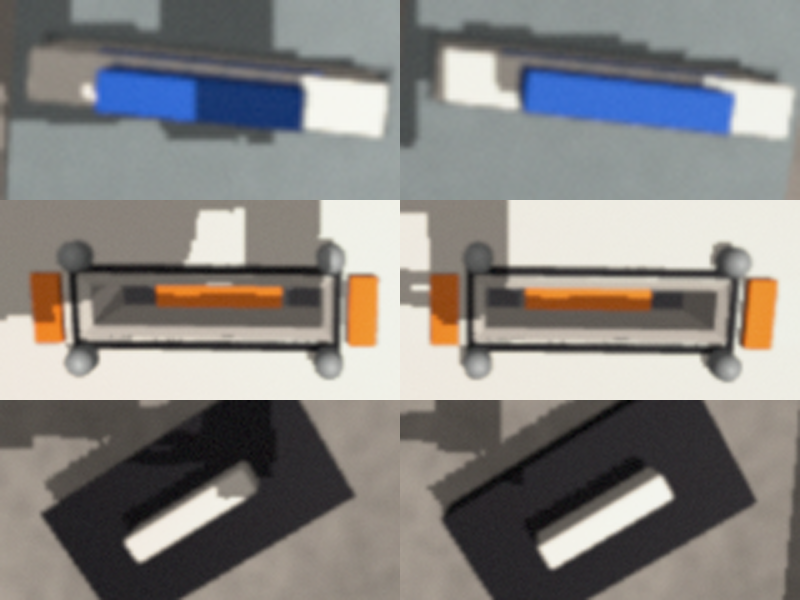

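Candidates: blue tab at (298,141) in rackA, against yellow and red at about (290,190) and (290,245). Only the first is blue, so that is the cartridge. For the cover, the only black box is at (286,169) in covA; the others, at about (114,154), (31,55) and (254,36), are purple look-alikes. The enlarged crop confirms both choices: blue tab on a white slab, white rib on a black cover. It also shows the dock slot ringed by four lugs and two orange catches.

```bash
python3 - <<'E'
from h import *
W=pickle.load(open("w.pkl","rb"));res=pickle.load(open("res.pkl","rb"))
def ang(e):d=e[1]-e[0];d=d if d[1]>0 else -d;return np.degrees(np.arctan2(-d[0],d[1])) # rotation of +y axis
for n,z in[("rackA",.11),("rackB",.11),("covA",.09),("covB",.09)]:
    k=max(res[n],key=lambda k:k[1]);e=plane(W[n],k[2],z);print(n,"mid",e.mean(0).round(4),"len",np.linalg.norm(e[1]-e[0]).round(4),"yaw",ang(e).round(2))
print("tri blue",tri([W["rackA"],W["rackB"]],[(297.5,140.6),(368,139.8)]).round(4))
print("tri rib",tri([W["covA"],W["covB"]],[(286,169),(351.2,169.5)]).round(4))
# long edges of rib: yaw
for n,o,p in[("covA",(209,123),[(140,163),(260,90)]),("covB",(269,121),[(152,170),(273,98)]),("covB",(269,121),[(138,145),(260,73)])]:
    e=plane(W[n],np.array(p)/2.5+o,.09);print(n,"edge yaw",ang(e).round(2))
for n,o,p in[("rackA",(248,116),[(97,110),(303,130)]),("rackB",(312,115),[(123,110),(333,133)]),("rackB",(312,115),[(123,70),(333,92)])]:
    e=plane(W[n],np.array(p)/4+o,.11);print(n,"edge yaw",ang(e).round(2),e.mean(0).round(4))
for n,o,p in[("dockA",(197,116),[(75,56),(330,57),(80,162),(330,162)]),("dockB",(282,115),[(78,57),(335,62),(77,162),(327,167)])]:
    e=plane(W[n],np.array(p)/2.5+o,.103);print(n,"lugs",e.mean(0).round(4),ang(e[[0,1]]).round(1),ang(e[[2,3]]).round(1))
    k=sorted(res[n],key=lambda k:k[0][0]);e=plane(W[n],[k[0][0],k[2][0]],.0965);print("catches",e.mean(0).round(4),ang(e).round(2))
# dock deck edges: white mask of far edges
E
```

```text
rackA mid [0.4704 0.3146 0.11  ] len 0.0574 yaw -5.23
rackB mid [0.4704 0.3141 0.11  ] len 0.0598 yaw -6.08
covA mid [ 0.5284 -0.293   0.09  ] len 0.0691 yaw 31.04
covB mid [ 0.5281 -0.2928  0.09  ] len 0.0705 yaw 31.08
tri blue [0.4711 0.3147 0.1051]
tri rib [ 0.5295 -0.2912  0.0825]
covA edge yaw 31.27
covB edge yaw 31.61
covB edge yaw 31.13
rackA edge yaw -5.59 [0.4768 0.3156 0.11  ]
rackB edge yaw -6.03 [0.4768 0.3155 0.11  ]
rackB edge yaw -5.69 [0.4655 0.3151 0.11  ]
dockA lugs [ 0.5545 -0.0277  0.103 ] -0.4 -0.0
catches [ 0.5547 -0.0288  0.0965] -0.69
dockB lugs [ 0.5547 -0.0286  0.103 ] -0.9 -1.2
catches [ 0.5544 -0.0294  0.0965] -0.72
```

```bash
python3 - <<'E'
from h import *
y=180-5.8
r.move_ptp([.471,.3146,.22],[180,0,y])
print(r.move_straight([.471,.3146,.0845],feed=.1,stop_force=6),r.read_tcp_pos())
r.close_gripper();print(r.read_gripper_width(),r.read_grip_force(),r.read_wrist_force())
r.move_straight([.471,.3146,.26],feed=.1)
print(r.read_gripper_width(),r.read_wrist_force())
r.move_ptp([.5546,-.029,.26],[180,0,179.3])
c=r.read_camera("wrist");save(c,"held");s=r.read_camera("side");save(s,"heldside")
a=cv2.resize(s["pixels"][110:240,230:420],(570,390),interpolation=cv2.INTER_CUBIC)
b=c["pixels"][40:230,180:460]
im=np.zeros((580,800,3),np.uint8);im[:390,:570]=a;im[390:580,:280]=b;cv2.imwrite("pics/m2.png",im[:,:,::-1])
print(r.read_time())
E
```

```text
False [0.47122375 0.31476367 0.08504298]
0.05956015992629645 30.00014215707779 [-0.44727767 -0.20929313  0.76158907]
0.05987996172173379 [ 0.28093839  0.13656368 -1.07413733]
13.9333
```

View pics/m2.png

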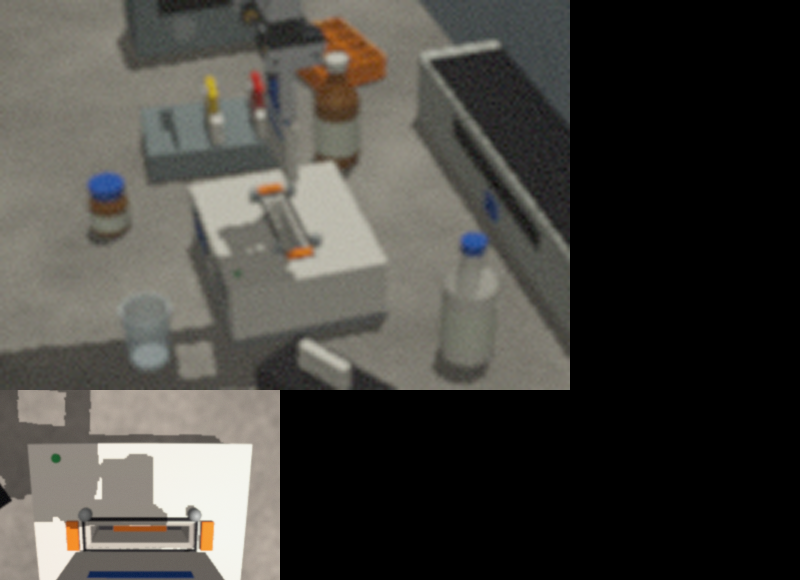

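The picture shows the blue cartridge gripped and upright above the slot, with yellow and red still in the rack. Next I insert it.

```bash
python3 - <<'E'
from h import *
X,Y=.5546,-.029
print(r.move_straight([X,Y,.172],feed=.12,stop_force=8),r.read_tcp_pos())
h=r.move_straight([X,Y,.112],feed=.05,stop_force=8);print(h,r.read_tcp_pos(),r.read_wrist_force(),r.read_ft_torque())
if not h:
    print(r.move_straight([X,Y,.0935],feed=.03,stop_force=35),r.read_tcp_pos(),r.read_wrist_force(),r.read_gripper_width(),r.read_time())
E
```

```text
False [ 0.55495711 -0.02899279  0.17277865]
False [ 0.55476635 -0.02902239  0.11233565] [-0.35707745  0.26950863 -1.51636866] [ 0.04931492 -0.01113334 -0.03098457]
False [ 0.55514596 -0.0290385   0.09452136] [-3.53577497 -0.22402681 10.61377816] 0.0596903485104051 16.9333
```

```bash
python3 - <<'E'
from h import *
X,Y=.5546,-.029
r.open_gripper();r.move_straight([X,Y,.15],feed=.12);r.close_gripper()
print(r.move_straight([X,Y,.112],feed=.03,stop_force=30),r.read_tcp_pos(),r.read_wrist_force())
r.move_straight([X,Y,.2],feed=.15)
r.open_gripper()
r.move_ptp([X+.07,Y,.29],[180,0,179.3])
c=r.read_camera("wrist");save(c,"ins");print(r.read_time())
p=proj(c,[[X,Y,.12],[X,Y,.09]]);print(p)
u,v=p[0].astype(int);v=max(v,75)
cv2.imwrite("pics/ins_c.png",cv2.resize(c["pixels"][v-75:v+75,u-100:u+100],(800,600),interpolation=cv2.INTER_CUBIC)[:,:,::-1])
E
```

```text
True [ 0.55567663 -0.02901242  0.12028674] [-0.39089943  1.10768426  8.26138259]
23.3583
[[319.28894054 121.66809377]
 [319.33387175 120.81309681]]
```

View pics/ins_c.png

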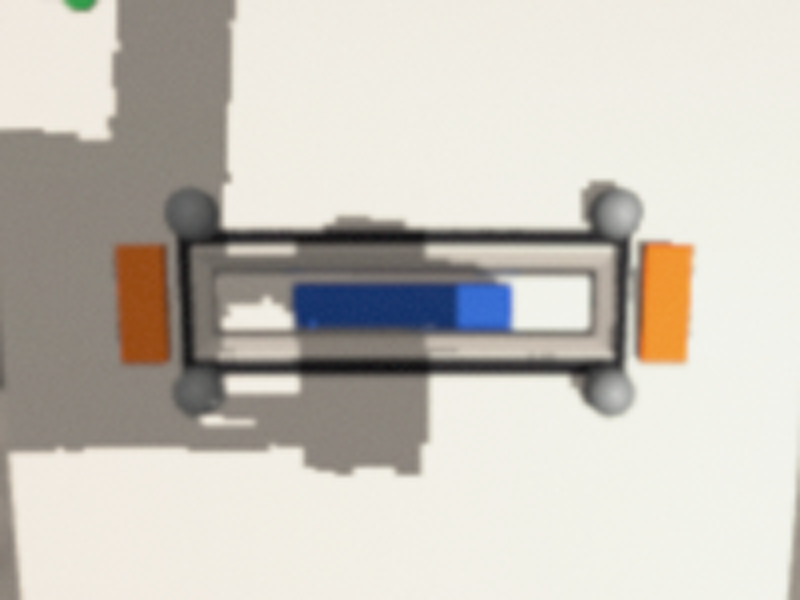

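The cartridge is home: 30 N at z 0.1203 puts the grip top 30 mm above the deck. The crop shows the blue tab centred, with the lugs and catches where I measured them. Now the cover.

```bash
python3 - <<'E'
from h import *
cx,cy=.5285,-.2925
r.move_ptp([cx,cy,.18],[180,0,121.2])
h=r.move_straight([cx,cy,.062],feed=.1,stop_force=6);print(h,r.read_tcp_pos())
r.close_gripper();print(r.read_gripper_width(),r.read_grip_force())
r.move_straight([cx,cy,.25],feed=.12);print(r.read_gripper_width(),r.read_wrist_force())
X,Y=.5546,-.029
r.move_ptp([X,Y,.25],[180,0,89.3])
c=r.read_camera("wrist");save(c,"cov_held");t=r.read_camera("top");save(t,"cov_top")
cv2.imwrite("pics/m3.png",np.vstack([cv2.resize(c["pixels"],(480,300)),cv2.resize(t["pixels"][140:240,220:380],(480,300),interpolation=cv2.INTER_CUBIC)])[:,:,::-1])
print(r.read_time())
E
```

```text
False [ 0.52880759 -0.29268318  0.0626777 ]
0.014015986381272208 29.999903440475464
0.014209487396364507 [ 0.6061917   0.01395818 -2.12805184]
29.9
```

View pics/m3.png

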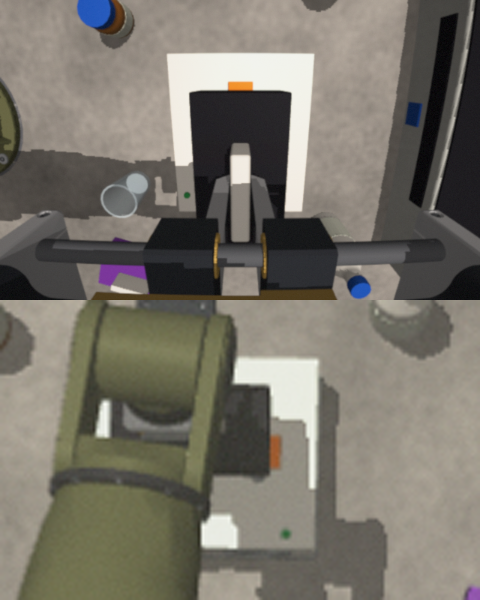

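```bash
python3 - <<'E'
from h import *
c=r.read_camera("wrist");g=cv2.cvtColor(c["pixels"],cv2.COLOR_RGB2GRAY).astype(int)
print(r.read_tcp_pos(),g[114:128,290].tolist(),g[114:128,350].tolist())
row=g[160];print(row[246:262].tolist(),row[380:396].tolist())
z=r.read_tcp_pos()[2]-.0077
for v in(120,121,122,123):print(v,plane(c,[(290,v),(350,v)],z).round(4).tolist())
E
```

```text
[ 0.55465327 -0.03004577  0.24985264] [241, 242, 241, 241, 238, 219, 151, 69, 20, 27, 35, 37, 38, 39] [242, 243, 242, 242, 239, 219, 152, 69, 23, 28, 34, 38, 40, 38]
[238, 239, 238, 239, 239, 238, 236, 214, 120, 41, 33, 31, 37, 35, 35, 32] [41, 42, 38, 39, 39, 48, 119, 211, 238, 241, 240, 241, 240, 241, 241, 241]
120 [[0.5385, 0.0464, 0.2422], [0.5732, 0.0459, 0.2422]]
121 [[0.5385, 0.0458, 0.2422], [0.5732, 0.0454, 0.2422]]
122 [[0.5385, 0.0453, 0.2422], [0.5733, 0.0448, 0.2422]]
123 [[0.5385, 0.0447, 0.2422], [0.5733, 0.0442, 0.2422]]
```

The cover hangs level and square over the dock, about 1 mm off in y, which I correct before lowering.

```bash
python3 - <<'E'
from h import *
X,Y=.5546,-.030
r.move_straight([X,Y,.185],feed=.1)
h=r.move_straight([X,Y,.163],feed=.04,stop_force=6);print(h,r.read_tcp_pos(),r.read_wrist_force(),r.read_ft_torque())
if not h:
    print(r.move_straight([X,Y,.151],feed=.03,stop_force=35),r.read_tcp_pos(),r.read_wrist_force(),r.read_ft_torque())
    r.open_gripper();r.move_straight([X,Y,.2],feed=.12);r.close_gripper()
    print(r.move_straight([X,Y,.172],feed=.03,stop_force=30),r.read_tcp_pos())
    r.move_straight([X,Y,.22],feed=.15)
print(r.read_time())
E
```

```text
False [ 0.55469398 -0.03000692  0.16312541] [-0.58535132  0.5298623  -1.44639832] [-0.07511054  0.04899149  0.04901561]
False [ 0.55507509 -0.03008949  0.15193588] [-1.42458036 -0.39547147  7.62719981] [-0.0898113   0.48237919 -0.00223844]
True [ 0.55462025 -0.03001201  0.18026163]
36.3583
```

```bash
python3 - <<'E'
from h import *
X,Y=.5546,-.029
for s in(1,-1):
    r.move_straight([X,Y+s*.06,.2],feed=.2)
    print(r.move_straight([X,Y+s*.06,.138],feed=.04,stop_force=20),r.read_tcp_pos())
    r.move_straight([X,Y+s*.06,.2],feed=.2)
r.move_straight([X,Y,.26],feed=.2);r.open_gripper()
r.move_ptp([.45,.25,.3],[180,0,180])
t=r.read_camera("top");s=r.read_camera("side");save(t,"f_t");save(s,"f_s");print(r.read_time())
cv2.imwrite("pics/fin.png",np.vstack([cv2.resize(s["pixels"][130:230,250:410],(480,300),interpolation=cv2.INTER_CUBIC),cv2.resize(t["pixels"][110:290,140:430],(480,298),interpolation=cv2.INTER_CUBIC)])[:,:,::-1])
E
```

```text
True [0.55459918 0.03103525 0.1452636 ]
True [ 0.55459897 -0.08902726  0.14524548]
44.1917
```

View pics/fin.png

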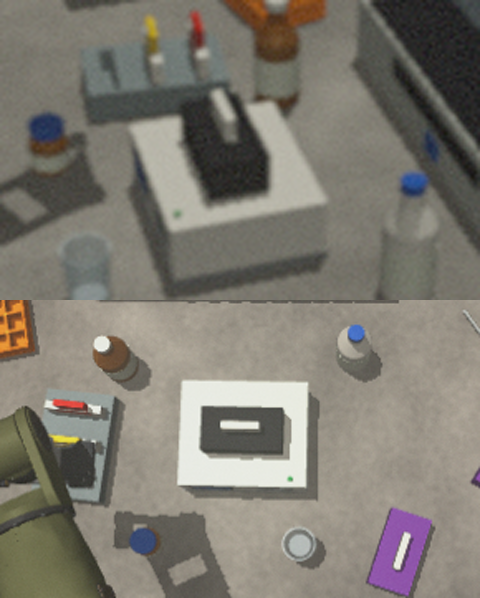

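The black cover sits flush on the dock: both ends stopped the press at z 0.1452, against 0.145 expected. The other cartridges, bottles, beaker and jar look unmoved.

```bash
python3 -c "
from rig import r
print(r.sign_off())"
```

```text
the job is handed in; nothing more can be done
None
```

The job is handed in at about 44 of the 69 s: the blue cartridge is fully home in the dock and the black cover is pressed flush at both ends, with nothing else seen to have moved.

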